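Test a socket of the bench strip

TASK

The socket tester, the square-sided plug with three lamps in a row and a round push button on top, is plugged into one of the five switched sockets of the bench strip. Press the rocker switch of that socket lightly until it is fully on, then press the tester's push button right down with a light fingertip for about a second, let it come up, and move clear. Leave the other four switches off, do not pull, lift or shift anything that is plugged in, and leave the things on the bench where they are.

Things in the scene. Friction and masses are not known exactly. Their poses are not given: they have to be found in the camera images.
- strip: fixed socket strip, 300 mm long (y), 100 wide (x), white top face 45 mm high; origin under its centre on the bench. Five sockets at x = +22 mm, each with its own black rocker switch at x = -28 mm and the same y; numbered 1 to 5 at y = +104, +52, 0, -52, -104 mm. x points from rockers to sockets, z up. A short lead leaves the -y end into a grommet at y = -207 mm
- tester_top (a point): centre of the top face of the socket tester, 76 mm above the bench. The tester is the square-sided white block (46 x 44 mm along the strip's x, y; 31 mm above the strip's face) with three small clear lamps in a dark bar and one round black push button on top; loose, held only by its foot in the well of one socket, axes parallel to the strip's
- test_button_top (a point): centre of the top of the tester's round push button: 16 mm across, standing 6 mm proud of the tester's top face, 6 mm from the tester's centre towards the rockers. Pressed straight down; springs back
- test_button (a joint): travel of that button, m: 0 up, 0.004 fully down; about 1.5 N to start, 3.5 N fully down
- rocker1_on (a point): spot to press on rocker 1, on its ON half (the half away from the sockets, with a thin white line), 12 mm out from the pivot and 2 mm from the outer end; 7 mm above the strip's face while off, 3 mm when fully on. The rocker is 28 mm long (across the strip), 18 mm wide, a shallow V: the half that is down lies level. A wide fingertip should overhang the outer end, not reach past the pivot
- rocker1 (a joint): rocker 1: 0 off (ON half up), 0.38 rad fully on (ON half down); stiff, stays where it is left, no spring; 2 to 3 N at the spot moves it
- rocker2_on (a point): spot to press on rocker 2, on its ON half (the half away from the sockets, with a thin white line), 12 mm out from the pivot and 2 mm from the outer end; 7 mm above the strip's face while off, 3 mm when fully on. The rocker is 28 mm long (across the strip), 18 mm wide, a shallow V: the half that is down lies level. A wide fingertip should overhang the outer end, not reach past the pivot
- rocker2 (a joint): rocker 2: 0 off (ON half up), 0.38 rad fully on (ON half down); stiff, stays where it is left, no spring; 2 to 3 N at the spot moves it
- rocker3_on (a point): spot to press on rocker 3, on its ON half (the half away from the sockets, with a thin white line), 12 mm out from the pivot and 2 mm from the outer end; 7 mm above the strip's face while off, 3 mm when fully on. The rocker is 28 mm long (across the strip), 18 mm wide, a shallow V: the half that is down lies level. A wide fingertip should overhang the outer end, not reach past the pivot
- rocker3 (a joint): rocker 3: 0 off (ON half up), 0.38 rad fully on (ON half down); stiff, stays where it is left, no spring; 2 to 3 N at the spot moves it
- rocker4_on (a point): spot to press on rocker 4, on its ON half (the half away from the sockets, with a thin white line), 12 mm out from the pivot and 2 mm from the outer end; 7 mm above the strip's face while off, 3 mm when fully on. The rocker is 28 mm long (across the strip), 18 mm wide, a shallow V: the half that is down lies level. A wide fingertip should overhang the outer end, not reach past the pivot
- rocker4 (a joint): rocker 4: 0 off (ON half up), 0.38 rad fully on (ON half down); stiff, stays where it is left, no spring; 2 to 3 N at the spot moves it
- rocker5_on (a point): spot to press on rocker 5, on its ON half (the half away from the sockets, with a thin white line), 12 mm out from the pivot and 2 mm from the outer end; 7 mm above the strip's face while off, 3 mm when fully on. The rocker is 28 mm long (across the strip), 18 mm wide, a shallow V: the half that is down lies level. A wide fingertip should overhang the outer end, not reach past the pivot
- rocker5 (a joint): rocker 5: 0 off (ON half up), 0.38 rad fully on (ON half down); stiff, stays where it is left, no spring; 2 to 3 N at the spot moves it
- charger: grey cube-shaped charger, 40 mm, two dark slots on top, 41 mm above the strip's face; origin 14 mm below the strip's face at its socket's axis
- timer: round white plug-in timer, 45 mm across, ring of small tabs and a dial knob on top, 37 mm above the strip's face; origin as the charger's
- blank: low round white socket cover, 43 mm across, with a thin finger ridge, 11 mm above the strip's face; origin as the charger's
- nightlight: white plug-in night light, 34 x 44 mm base with a lying translucent round shade along the strip, 34 mm above the strip's face; origin as the charger's
- screwdriver: screwdriver 180 mm long lying on the bench
- spool: reel of copper wire lying flat, 64 mm across, 35 mm high
- board: green circuit board 70 x 100 mm on brass stand-offs, about 30 mm high
- pliers: small pliers with blue handles, 165 mm long, lying on the bench
- jar: small clear jar with a black cap, 48 mm across, 55 mm high
- tester: the socket tester itself: origin 14 mm below the strip's face at its socket's axis (45 mm below its top face)
Not all that is in view belongs to the job. What is shaped like the tester but purple or turquoise is not meant.

How it is judged:
On the way, in this order (a step that is already met when the one before it is completed fails the run):
1. the rocker switch of the tester's socket is fully on (((y of tester_top in the frame of strip between 0.078 and 0.13 m and value of joint rocker1 above 0.3 rad) or (y of tester_top in the frame of strip between 0.026 and 0.078 m and value of joint rocker2 above 0.3 rad) or (y of tester_top in the frame of strip between -0.026 and 0.026 m and value of joint rocker3 above 0.3 rad) or (y of tester_top in the frame of strip between -0.078 and -0.026 m and value of joint rocker4 above 0.3 rad) or (y of tester_top in the frame of strip between -0.13 and -0.078 m and value of joint rocker5 above 0.3 rad))), for 0.2 s.
2. with that switch on, the tester's button is pressed right down and held (((y of tester_top in the frame of strip between 0.078 and 0.13 m and value of joint rocker1 above 0.3 rad) or (y of tester_top in the frame of strip between 0.026 and 0.078 m and value of joint rocker2 above 0.3 rad) or (y of tester_top in the frame of strip between -0.026 and 0.026 m and value of joint rocker3 above 0.3 rad) or (y of tester_top in the frame of strip between -0.078 and -0.026 m and value of joint rocker4 above 0.3 rad) or (y of tester_top in the frame of strip between -0.13 and -0.078 m and value of joint rocker5 above 0.3 rad)) and value of joint test_button above 0.003 m), for 0.4 s.
At the end, for the whole second after the job is handed in: Rocker of the tester's socket beyond 0.30 of 0.38 rad, the other four below 0.12 rad; button up within 1 mm; tester upright (0.12 rad) and at rest; plugged-in things moved under 6 mm, loose things on the bench under 20 mm (((y of tester_top in the frame of strip between 0.078 and 0.13 m and value of joint rocker1 above 0.3 rad) or (y of tester_top in the frame of strip between 0.026 and 0.078 m and value of joint rocker2 above 0.3 rad) or (y of tester_top in the frame of strip between -0.026 and 0.026 m and value of joint rocker3 above 0.3 rad) or (y of tester_top in the frame of strip between -0.078 and -0.026 m and value of joint rocker4 above 0.3 rad) or (y of tester_top in the frame of strip between -0.13 and -0.078 m and value of joint rocker5 above 0.3 rad)) and (value of joint rocker1 below 0.12 rad or y of tester_top in the frame of strip between 0.078 and 0.13 m) and (value of joint rocker2 below 0.12 rad or y of tester_top in the frame of strip between 0.026 and 0.078 m) and (value of joint rocker3 below 0.12 rad or y of tester_top in the frame of strip between -0.026 and 0.026 m) and (value of joint rocker4 below 0.12 rad or y of tester_top in the frame of strip between -0.078 and -0.026 m) and (value of joint rocker5 below 0.12 rad or y of tester_top in the frame of strip between -0.13 and -0.078 m) and value of joint test_button below 0.001 m and linear speed of tester below 0.02 m/s and distance of each of charger, timer, blank, nightlight, tester_top from where it was at the start of the episode below 0.006 m and distance of each of screwdriver, spool, board, pliers, jar from where it was at the start of the episode below 0.02 m and angle between tester_top's own z axis and vertical below 0.12 rad); the robot touches nothing.
It fails at once if another socket's switch is pushed over ((value of joint rocker1 above 0.12 rad and y of tester_top in the frame of strip below 0.078 m) or (value of joint rocker1 above 0.12 rad and y of tester_top in the frame of strip above 0.13 m) or (value of joint rocker2 above 0.12 rad and y of tester_top in the frame of strip below 0.026 m) or (value of joint rocker2 above 0.12 rad and y of tester_top in the frame of strip above 0.078 m) or (value of joint rocker3 above 0.12 rad and y of tester_top in the frame of strip below -0.026 m) or (value of joint rocker3 above 0.12 rad and y of tester_top in the frame of strip above 0.026 m) or (value of joint rocker4 above 0.12 rad and y of tester_top in the frame of strip below -0.078 m) or (value of joint rocker4 above 0.12 rad and y of tester_top in the frame of strip above -0.026 m) or (value of joint rocker5 above 0.12 rad and y of tester_top in the frame of strip below -0.13 m) or (value of joint rocker5 above 0.12 rad and y of tester_top in the frame of strip above -0.078 m)).
It fails at once if the robot presses the strip or the tester with more than 30 N (contact force between any of the fingers, the arm and strip above 30 N or contact force between any of the fingers, the arm and tester above 30 N).
It fails at once if the tester is lifted, pulled out or shifted (distance of tester_top from where it was at the start of the episode above 0.008 m or angle between tester_top's own z axis and vertical above 0.2 rad).
It fails at once if another plugged-in thing is lifted or shifted (distance of any of charger, timer, blank, nightlight from where it was at the start of the episode above 0.008 m).
It fails at once if something lying on the bench is shifted (distance of any of screwdriver, spool, board, pliers, jar from where it was at the start of the episode above 0.025 m).
It also fails if it takes over 42 s, if anything falls off the work surface, if the arm or the gripper's body presses on something with over 40 N, if the wrist force passes 120 N, or if a joint passes its speed limit or range.

ROBOT

A 6-joint arm with a two-finger parallel gripper is mounted at the origin on the work surface. World frame = base frame: x ahead of the robot, y to its left, z up, the work surface at z = 0. Lengths are in m, angles in rad, forces in N, time in s.
With the tool pointing down it reaches from about 0.225 to 0.875 m from the base axis. Payload 3.4 kg.
Tool frame: the origin (TCP) lies at the centre of the arm's flange, where the gripper is bolted on; the fingertips stand ctrl.tip_extent ahead of it and the grasp point (between the pads) lies 155 mm ahead of it (ctrl.tip_extent is the distance from the TCP to the fingertips, in m); z points along the fingers, y is the direction in which the jaws open and shut (so a half turn about z gives the same grasp; the last joint's range is limited). The gripper opens to 85 mm and grips with 20 to 120 N. Pads are 22 mm wide; open, the fingers measure 114 mm over their backs; the gripper's body (76 mm by 85 mm) begins 54 mm behind the grasp point. The pads swing forward as they close: fully open they stand 13 mm farther back than shut.
Start: joints at [-1.357, 0.276, 1.505, -0, 1.361, -0.121], TCP at [0.189, -0.543, 0.405] pointing down, gripper open.
Joint ranges: [-2.89, 2.89], [-0.75, 2.08], [0.22, 2.7], [-1.18, 4.32], [0.11, 2.71], [-2.7, 2.7]. Speed limits (rad/s): [2.57, 2.57, 3.14, 3.14, 3.14, 3.14].

INTERFACE

Orientations are given as a unit quaternion [w, x, y, z].
In Python, from plant import ctrl, cams, close_job, boxes_of, landmark_of gives the robot as it stands.
- The arm moves only by the shell command python3 -m inch 'ROWS' [FORCE]. ROWS is JSON, a list of rows, each a list of 5 numbers: the shift along the tool's x, y, z in m, then the turn about the tool's z in rad, then the finger opening in m, from 0 to 0.0854. A call has 1 to 20 rows; each row shifts and turns the commanded pose from where the row before left it, along the tool's axes as they then stand; what a row does not reach is not made up. A row lasts 1/8 s, in which the tool goes at most 62.5 mm and 10.7 degrees, less where a joint would pass 70% of its speed; a pose out of reach is approached as far as the arm can. A call with a gripper value outside its range is refused whole. The fingers move at their own pace and stop on an object; FORCE is the grip in N (left out, the last holds). Time passes only in rows, so rows that do not move let the fingers close. It gives the time, the measured TCP pose, the force and the opening at its end, in the units of the state.
- ctrl.sense(): the state, without advancing time (a new reading comes with each control period).
- cams.capture(name): name is "scene" or "side" or "wrist"; returns a dict with "image" (384x512x3 uint8, red, green, blue), "vertical_fov" (degrees; the focal length in pixels is half the picture's height over the tangent of half this angle, whatever the lens; pixels are square), "cx", "cy" (the principal point, pixels), "world_from_camera" (4x4, takes a point from camera to world coordinates). Camera axes: x right, y up, looking along -z (the intrinsics and any distortion apply to the point x, -y, -z); pixel columns grow to the right and rows downward; lengths in m; the calibration is good to about 2 mm. A picture is of the moment at which its call begins. There is no depth.
- close_job(): hands the job in, once; it reports no verdict.
Trained networks look in the newest picture that a camera, given by its name, has taken for a name from the list of things; names that differ only in an ending like _2 or _b are one class to them, and where a whole thing is asked for, a point or a joint stands for the part that bears it (a point fixed in the world has none). Each returns a list of dicts, best first, with "conf" (0 to 1); they miss things now and then, are a little off and sometimes report something else, mostly with a low value. They report only what shows in the picture. A call takes as long as a camera call. They do not tell look-alikes from the thing itself.
- boxes_of(camera, target): "box" ([left, top, right, bottom] in pixels, round what is visible of it).
- landmark_of(camera, target): "at" ([column, row] in pixels: a listed point, or the origin of a listed thing).
The state is a dict: "time_s": time; "joint_pos": joint angles; "joint_vel": joint speeds; "effort": joint torques, N m; "tcp_pos": TCP position; "eef_rot": TCP orientation; "wrist_force": force on the tool from outside, world axes, zero at the start; "moment": the same for the moment, N m; "finger_gap": opening from 0.0 (shut) to 1.0 (fully open).
Only numpy, scipy, OpenCV 4.12 (cv2) and the standard library are available. Lean on these libraries where they do the work, as an engineer would, in place of code of your own. Each camera call takes 0.05 s, during which the arm holds its last target.

## Working session

There is one attempt and no reset: what is moved stays moved. The work goes in short steps, Python scripts to look and compute and a shell command to move; the robot and the scene stay as the last step left them, time stands still between calls to the robot, and variables do not carry over. Pictures are saved under pics/ and viewed, and the job is handed in when it is done.

```bash
ls; mkdir -p pics; python3 - <<'E'
from plant import ctrl,cams,boxes_of,landmark_of
import cv2
s=ctrl.sense();print(s,ctrl.tip_extent)
for c in ["scene","side","wrist"]:
    d=cams.capture(c);cv2.imwrite(f"pics/{c}0.png",d["image"][:,:,::-1])
    print(c,d["vertical_fov"],d["cx"],d["cy"],d["world_from_camera"].tolist() if hasattr(d["world_from_camera"],'tolist') else d["world_from_camera"],[k for k in d])
    for t in ["strip","tester_top","test_button_top","tester"]+[f"rocker{i}_on" for i in range(1,6)]:
        print(t,[(x["conf"],x["at"]) for x in landmark_of(c,t)][:3])
E
```

```text
pics
{'time_s': 0.0, 'joint_pos': array([-1.35702383e+00,  2.76605979e-01,  1.50616644e+00,  5.01807221e-05,
        1.36069323e+00, -1.20986697e-01]), 'joint_vel': array([ 0.0012794 , -0.00097964,  0.0018481 ,  0.00074875,  0.00048606,
        0.00083008]), 'effort': array([-1.16181658e-03, -4.16779768e+01, -2.45805073e+01, -1.03706673e-04,
        1.11132808e-02,  5.86927541e-06]), 'tcp_pos': array([ 0.18887583, -0.54286235,  0.40381988]), 'eef_rot': array([-9.36626454e-04,  9.86025152e-01,  1.66593884e-01, -1.89238934e-05]), 'wrist_force': array([ 0.52444251, -0.03710993,  0.6708594 ]), 'moment': array([-0.01499887, -0.02088422, -0.00548632]), 'finger_gap': 0.9964668653154303} 0.1734
scene 48.630212977268286 260.27059530408667 198.1591290424793 [[0.2949523745071791, -0.6388576480143209, 0.7105378261191919, 1.1911021930008656], [0.9553837053991729, 0.2093626329280614, -0.20834889822405142, -0.13605668116273045], [-0.015654782985502515, 0.7402892634011653, 0.672106192697729, 0.7026531799607635], [0.0, 0.0, 0.0, 1.0]] ['image', 'vertical_fov', 'cx', 'cy', 'world_from_camera']
strip [
[... 1279 characters left out ...]
.49, [234.8, 191.7])]
rocker3_on [(0.56, [230.0, 203.4]), (0.55, [235.2, 175.6])]
rocker4_on [(0.41, [222.9, 223.3])]
rocker5_on [(0.61, [218.5, 239.6]), (0.3, [256.9, 233.2])]
wrist 69.82968770613667 255.21372012269393 194.26063074499982 [[0.32889635045437665, 0.9021169637303602, 0.27930659571106736, 0.25960894883298197], [-0.9443659928442253, 0.31410405063295693, 0.09752700618447972, -0.5181778835716372], [0.0002494336195069481, -0.29584392697143985, 0.9552362580309568, 0.3743234600420958], [0.0, 0.0, 0.0, 1.0]] ['image', 'vertical_fov', 'cx', 'cy', 'world_from_camera']
strip []
tester_top []
test_button_top []
tester []
rocker1_on []
rocker2_on []
rocker3_on []
rocker4_on []
rocker5_on []
```

View pics/scene0.png

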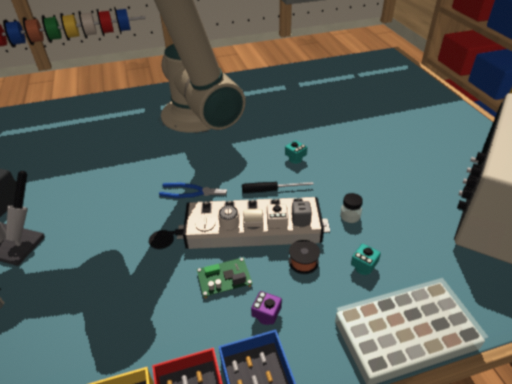

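View pics/side0.png

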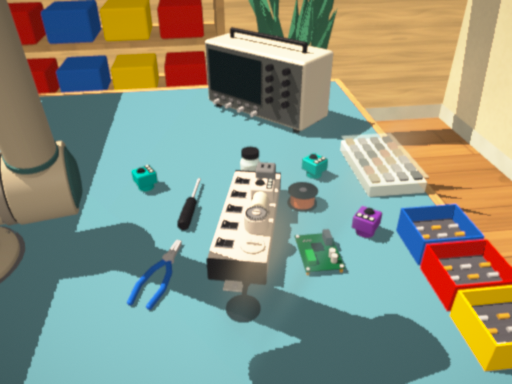

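View pics/wrist0.png

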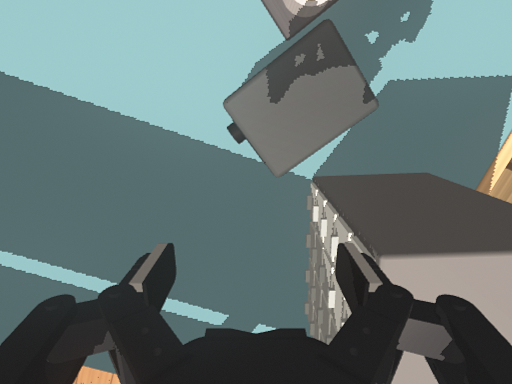

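The strip shows from about (185,245) to (325,240) in the scene view, with its lead on the left, which is the -y end. The tester looks to be fourth from the left, near (277,210). I'll zoom in to check.

```bash
python3 - <<'E'
import cv2
a=cv2.imread("pics/scene0.png")[180:270,140:345];cv2.imwrite("pics/scene0z.png",cv2.resize(a,None,fx=3.9,fy=3.9,interpolation=cv2.INTER_CUBIC))
a=cv2.imread("pics/side0.png")[140:320,180:330];cv2.imwrite("pics/side0z.png",cv2.resize(a,None,fx=3.3,fy=3.3,interpolation=cv2.INTER_CUBIC))
E
```

```text
(no output)
```

View pics/scene0z.png

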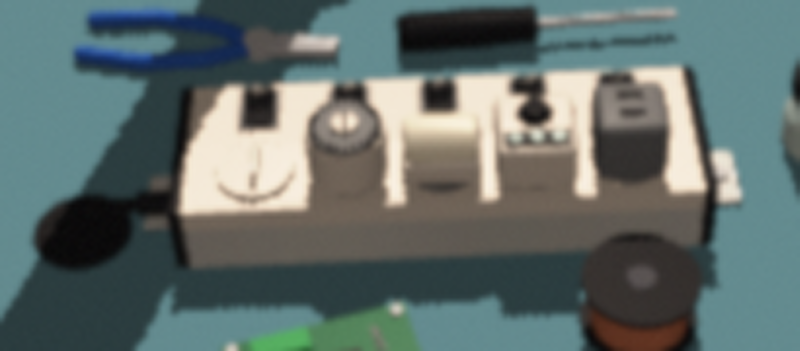

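View pics/side0z.png

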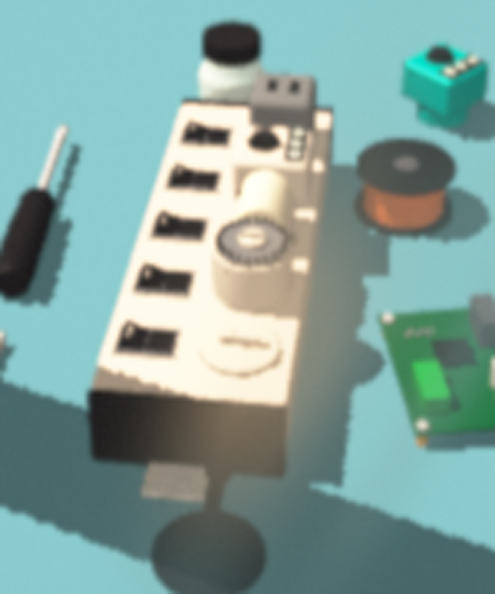

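The tester with three lamps and a black button is in the fourth place from the lead end, with the charger beyond it, so it is in socket 2. Next I'll fit the strip's pose.

```bash
cat > h.py <<'E'
import numpy as np
from scipy.optimize import least_squares
def proj(d,P):
    M=np.linalg.inv(np.array(d["world_from_camera"]));P=np.atleast_2d(P)
    q=P@M[:3,:3].T+M[:3,3]
    f=192/np.tan(np.radians(d["vertical_fov"])/2)
    return np.c_[d["cx"]+f*q[:,0]/-q[:,2], d["cy"]-f*q[:,1]/-q[:,2]]
def ray(d,uv,z):
    W=np.array(d["world_from_camera"]);f=192/np.tan(np.radians(d["vertical_fov"])/2)
    v=W[:3,:3]@np.array([(uv[0]-d["cx"])/f,-(uv[1]-d["cy"])/f,-1]);o=W[:3,3]
    return o+v*(z-o[2])/v[2]
def s2w(p,L):
    x,y,t=p;c,s=np.cos(t),np.sin(t);L=np.atleast_2d(L)
    return np.c_[x+c*L[:,0]-s*L[:,1],y+s*L[:,0]+c*L[:,1],L[:,2]]
E
python3 - <<'E'
from h import *
from plant import cams,landmark_of
L=np.array([[-.05,-.15,.045],[-.05,.15,.045],[.05,.15,.045],[.05,-.15,.045]])
T=np.array([[.022,.052,.076]]);B=np.array([[.016,.052,.082]])
obs={"scene":[[187.9,202.3],[316.9,197.4],[322,228.7],[185.6,234.6]],"side":[[207.9,258.8],[235.5,170.6],[280.6,172.4],[267,263.3]]}
D={}
for c in obs:
    D[c]=cams.capture(c)
    for u in obs[c]: print(c,u,ray(D[c],u,.045))
for cs in (["scene"],["side"],["scene","side"]):
    r=least_squares(lambda p:np.concatenate([(proj(D[c],s2w(p,L))-obs[c]).ravel() for c in cs]),[.5,-.05,0])
    print(cs,r.x,np.round(r.fun,1))
for c in D: 
    print(c,"testertop",proj(D[c],s2w(r.x,T)),"btn",proj(D[c],s2w(r.x,B)))
    for i in range(5): print(proj(D[c],s2w(r.x,[[-.04,.104-.052*i,.052]])))
    for t in ["tester_top","test_button_top"]: print(c,t,landmark_of(c,t)[:4])
print(s2w(r.x,[[-.04,.052,.052],[.016,.052,.082]]))
E
```

```text
scene [187.9, 202.3] [ 0.45774449 -0.09368375  0.045     ]
scene [316.9, 197.4] [0.53393579 0.19238718 0.045     ]
scene [322, 228.7] [0.6290905 0.1641125 0.045    ]
scene [185.6, 234.6] [ 0.55611605 -0.11585431  0.045     ]
side [207.9, 258.8] [ 0.45935733 -0.09805208  0.045     ]
side [235.5, 170.6] [0.53187996 0.18610726 0.045     ]
side [280.6, 172.4] [0.62991802 0.16485054 0.045     ]
side [267, 263.3] [ 0.55633905 -0.12169279  0.045     ]
['scene'] [ 0.54336979  0.03703499 -0.25682074] [-0.8 -0.1  0.8 -0.4  2.4 -0.3 -2.5 -0.3]
['side'] [ 0.54453654  0.03422667 -0.24809244] [-0.1  0.3  0.2 -1.3 -0.2 -0.6  0.1  0.7]
['scene', 'side'] [ 0.54441833  0.03598986 -0.25054057] [-1.3  0.6  0.4 -0.3  2.3 -0.2 -2.8  0.5 -0.4 -0.4  0.3 -1.8 -0.3 -0.9
 -0.4  0. ]
scene testertop [[277.44873051 210.97586019]] btn [[277.25855939 206.98132429]]
[[298.02167138 198.62526852]]
[[275.17253529 199.64489581]]
[[252.25997656 200.66735329]]
[[229.28373077 201.69265276]]
[[206.24353202 202.72080609]]
scene tester_top [{'at': [363.9, 252.5], 'conf': 0.9}, {'at': [274.2, 209.2], 'conf': 0.75}, {'at': [266.5, 303.0], 'conf': 0.75}, {'at': [296.6, 149.1], 'conf': 0.67}]
scene test_button_top [{'at': [267.5, 302.8], 'conf': 0.64}, {'at': [292.8, 148.4], 'conf': 0.45}, {'at': [367.8, 242.3], 'conf': 0.43}, {'at': [273.6, 208.4], 'conf': 0.41}]
side testertop [[263.07352872 182.17652864]] btn [[260.10224103 179.44377303]]
[[236.87477044 177.08643064]]
[[232.90154436 190.24216629]]
[[228.53569706 204.69790879]]
[[223.71600737 220.65636732]]
[[218.36782805 238.36470609]]
side tester_top [{'at': [371.2, 213.0], 'conf': 0.98}, {'at': [259.4, 181.8], 'conf': 0.69}, {'at': [311.2, 159.7], 'conf': 0.66}]
side test_button_top [{'at': [369.5, 209.8], 'conf': 0.59}, {'at': [141.5, 169.5], 'conf': 0.59}, {'at': [261.2, 181.6], 'conf': 0.55}, {'at': [311.4, 152.3], 'conf': 0.46}]
[[0.51855943 0.09628345 0.052     ]
 [0.57281103 0.0823995  0.082     ]]
```

```bash
python3 -m inch '[[0,0,0,0.146,0],[0,0,0,0.146,0],[0,0,0,0.146,0],[0,0,0,0.147,0],[0,0,0,0,0]]' 30
python3 - <<'E'
from plant import ctrl
import numpy as np
from scipy.spatial.transform import Rotation as R
s=ctrl.sense();q=s["eef_rot"];r=R.from_quat([q[1],q[2],q[3],q[0]])
print(s["tcp_pos"],s["finger_gap"],ctrl.tip_extent,r.as_matrix(),s["joint_pos"])
x,y,t=0.5444,0.0360,-0.2505
T=np.array([x+np.cos(t)*-.04-np.sin(t)*.052,y+np.sin(t)*-.04+np.cos(t)*.052,.405])
print(r.inv().apply(T-s["tcp_pos"]))
E
```

```text
time_s: 2.42
tcp_pos: [0.1889, -0.5431, 0.4047]
eef_rot: [0.0, 0.992, -0.124, 0.0]
wrist_force: [0.5, -0.6, 0.2]
finger_gap: 0.002
[ 0.18890825 -0.54308941  0.40473243] 0.0017944013992876899 0.1734 [[ 9.69280231e-01 -2.45959007e-01  1.02751248e-05]
 [-2.45959006e-01 -9.69280230e-01 -6.11700724e-05]
 [ 2.50048056e-05  5.67636825e-05 -9.99999998e-01]] [-1.35703530e+00  2.75890786e-01  1.50490210e+00 -3.00113048e-06
  1.36073781e+00  4.62270623e-01]
[ 1.62242486e-01 -7.00815834e-01 -3.03291768e-04]
```

```bash
python3 -m inch '[[0.01,-0.05,0,0,0],[0.01,-0.05,0,0,0],[0.01,-0.05,0,0,0],[0.01,-0.05,0,0,0],[0.01,-0.05,0,0,0],[0.01,-0.05,0,0,0],[0.01,-0.05,0,0,0],[0.01,-0.05,0,0,0],[0.01,-0.05,0,0,0],[0.01,-0.05,0,0,0],[0.01,-0.05,0,0,0],[0.01,-0.05,0,0,0],[0.01,-0.05,0,0,0],[0.01,-0.05,0,0,0],[0,0,0,0,0],[0,0,0,0,0]]'
python3 - <<'E'
from plant import ctrl,cams,landmark_of
from h import *
import cv2
s=ctrl.sense();print(s["tcp_pos"],s["joint_pos"],s["wrist_force"])
for c in ["wrist","side"]:
    d=cams.capture(c);im=d["image"][:,:,::-1].copy();cv2.imwrite(f"pics/{c}1.png",im)
    cv2.imwrite(f"pics/{c}1b.png",cv2.resize(im,None,fx=1.5,fy=1.5,interpolation=cv2.INTER_CUBIC))
    for t in ["strip","tester_top","test_button_top"]+[f"rocker{i}_on" for i in range(1,6)]:
        print(c,t,[(x["conf"],x["at"]) for x in landmark_of(c,t)][:3])
    if c=="wrist":
        np.save("w1.npy",np.array(d["world_from_camera"])); print(d["world_from_camera"])
        p=[.54442,.03599,-.25054]
        print(proj(d,s2w(p,[[.022,.052,.076],[.016,.052,.082],[-.04,.104,.052],[-.04,.052,.052],[-.04,0,.052]])))
E
```

```text
time_s: 4.42
tcp_pos: [0.4976, 0.1004, 0.4044]
eef_rot: [0.0, 0.992, -0.124, -0.0]
wrist_force: [-0.3, 0.2, 0.1]
finger_gap: 0.003
[0.49759808 0.10037003 0.40443825] [ 6.21837771e-02  1.74710238e-01  1.64270944e+00 -7.90642822e-04
  1.32519605e+00  1.88123953e+00] [-0.28423971  0.23371935  0.11892451]
wrist strip [(0.96, [296.7, 117.7])]
wrist tester_top []
wrist test_button_top [(0.71, [260.8, 107.8]), (0.2, [129.0, 141.1])]
wrist rocker1_on [(0.75, [211.4, 156.4]), (0.59, [389.5, 103.8])]
wrist rocker2_on [(0.78, [256.4, 155.7])]
wrist rocker3_on [(0.8, [303.0, 158.5])]
wrist rocker4_on [(0.63, [343.8, 154.6])]
wrist rocker5_on [(0.75, [389.2, 156.0])]
[[-0.24513225  0.92583428  0.28764748  0.5701483 ]
 [-0.96948872 -0.23450557 -0.07140563  0.08195561]
 [ 0.00134516 -0.29637481  0.95507076  0.37398137]
 [ 0.          0.          0.          1.        ]]
[[253.7830148  100.24811316]
 [253.75355481 106.33839274]
 [209.53801849 156.45554089]
 [253.7861791  156.57273382]
 [298.003906   156.68984614]]
side strip [(0.82, [247.8, 227.6])]
side tester_top [(0.91, [370.0, 212.3]), (0.89, [311.7, 157.8])]
side test_button_top [(0.53, [141.0, 169.0]), (0.43, [262.4, 178.9]), (0.43, [310.8, 154.5])]
side rocker1_on [(0.68, [195.0, 203.1]), (0.5, [235.5, 178.6])]
side rocker2_on [(0.67, [234.2, 192.0])]
side rocker3_on [(0.62, [227.8, 206.5])]
side rocker4_on []
side rocker5_on [(0.56, [221.4, 241.8]), (0.48, [167.1, 263.9])]
```

View pics/wrist1b.png

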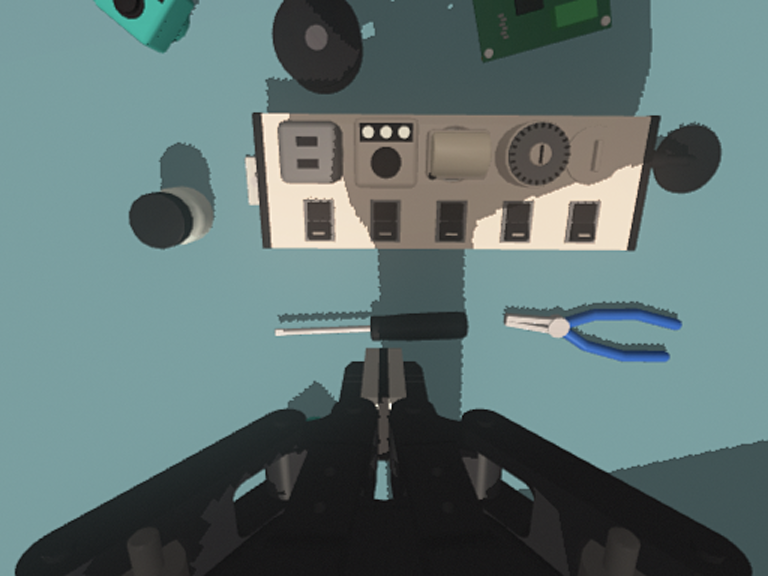

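View pics/side1b.png

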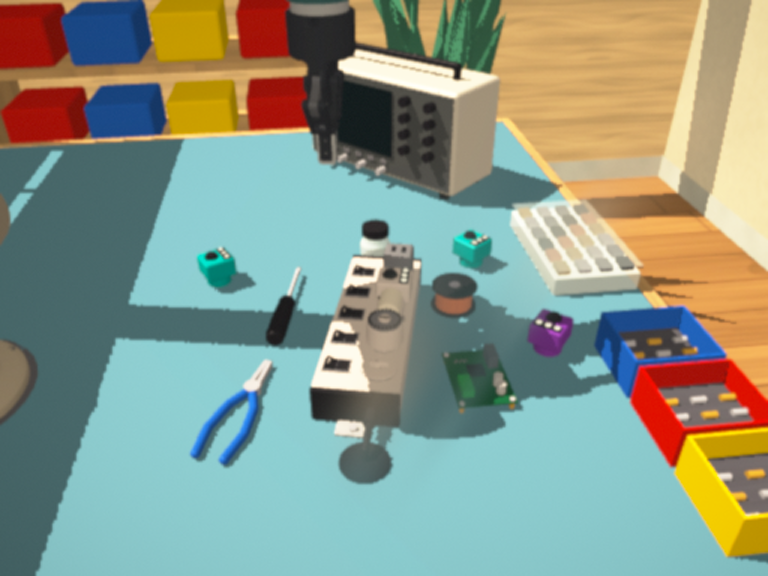

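```bash
python3 - <<'E'
from plant import ctrl,cams
from h import *
d=cams.capture("wrist")
L=np.array([[-.040,.104-.052*i,.052] for i in range(5)]+[[.016,.052,.082]])
o=np.array([[212.7,156],[256.7,156.7],[300.7,156.7],[344,157.3],[389.3,157.3],[257.3,108]])
r=least_squares(lambda p:(proj(d,s2w(p,L))-o).ravel(),[.544,.036,-.25]);print(r.x,np.round(r.fun,1))
C=np.array([[-.05,.15,.045],[-.05,-.15,.045],[.05,-.15,.045],[.05,.15,.045]])
print(proj(d,s2w(r.x,C))*1.5)
s=ctrl.sense();p=s["tcp_pos"]
for z in (.168,.1734,.18,.186): print(z,proj(d,[p-[0,0,z]])*1.5)
print(s2w(r.x,[[-.04,.052,.052],[.016,.052,.082]]))
E
```

```text
[ 0.5435457   0.03315348 -0.25432233] [-0.3  0.7 -0.1  0.2  0.1  0.4  0.9  0.  -0.3  0.2 -0.2 -1.2]
[[263.40115968 245.71460373]
 [634.51039446 247.3643844 ]
 [659.60212353 113.48879007]
 [252.39283311 111.44894372]]
0.168 [[382.54167599 374.26693186]]
0.1734 [[382.54515186 367.4216836 ]]
0.18 [[382.54910502 359.63648509]]
0.186 [[382.55244546 353.05795698]]
[[0.517915   0.09354443 0.052     ]
 [0.5721137  0.07945542 0.082     ]]
```

```bash
python3 -m inch '[[0.0085,0.001,0.03,0,0],[0.0085,0.001,0.03,0,0],[0,0,0.03,0,0],[0,0,0.03,0,0],[0,0,0.03,0,0],[0,0,0,0,0],[0,0,0,0,0]]'
python3 - <<'E'
from plant import ctrl,cams
from h import *
import cv2
s=ctrl.sense();print(s["tcp_pos"],s["wrist_force"])
for c in ["wrist","side"]:
    d=cams.capture(c);im=d["image"][:,:,::-1].copy()
    if c=="wrist": cv2.imwrite("pics/wrist2.png",cv2.resize(im,None,fx=1.5,fy=1.5,interpolation=cv2.INTER_CUBIC))
    else: cv2.imwrite("pics/side2.png",cv2.resize(im[90:290,160:340],None,fx=3,fy=3,interpolation=cv2.INTER_CUBIC))
    p=s["tcp_pos"]; print(c,proj(d,[p-[0,0,.1734],p-[0,0,.186]]))
E
```

```text
time_s: 6.25
tcp_pos: [0.5145, 0.0944, 0.2556]
eef_rot: [-0.0, 0.992, -0.125, 0.001]
wrist_force: [-0.3, 0.3, -0.2]
finger_gap: 0.003
[0.51446781 0.09436286 0.25557976] [-0.31000912  0.34340108 -0.24163315]
wrist [[255.16244961 245.34490183]
 [255.16767486 235.77545893]]
side [[230.47692955 178.31406453]
 [230.69273516 183.62451885]]
```

View pics/wrist2.png

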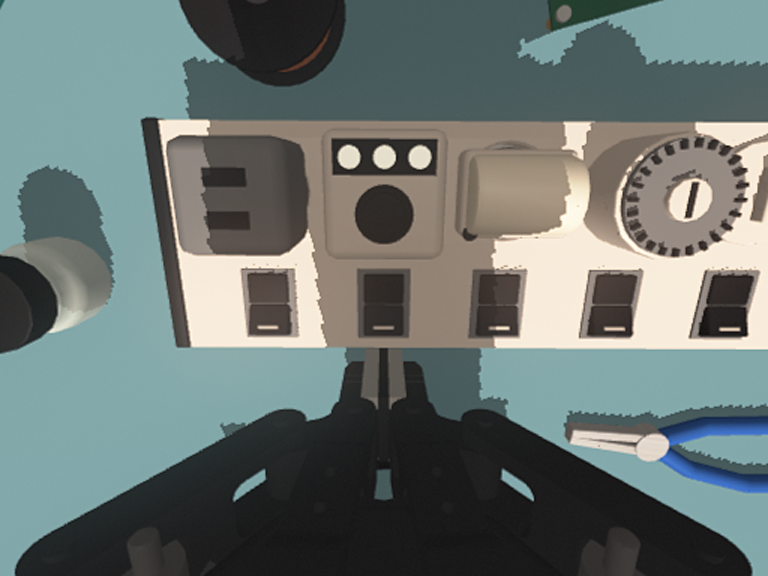

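View pics/side2.png

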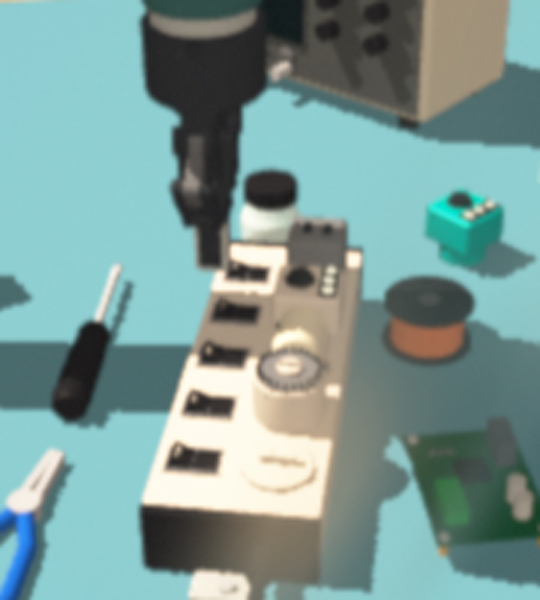

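```bash
python3 - <<'E'
from plant import ctrl,cams
from h import *
d=cams.capture("wrist");p=ctrl.sense()["tcp_pos"]
t=-.2525;X=np.array([np.cos(t),np.sin(t),0]);Y=np.array([-np.sin(t),np.cos(t),0])
for n,uv,z in [("line",(383,328),.052),("outer",(384,337),.052),("button",(384,214),.082),("tipfront",(384,350),p[2]-.1734),("slot_end",(384,338.5),.045),("slot_in",(384,270),.045),("edge",(384,347),.045)]:
    w=ray(d,np.array(uv)/1.5,z);print(n,w,"rel tcp strip axes",(w-p)@X,(w-p)@Y)
E
```

```text
line [0.51875582 0.0932752  0.052     ] rel tcp strip axes 0.004407255842917008 2.405714375707509e-05
outer [0.51436476 0.09392395 0.052     ] rel tcp strip axes -6.643744092441104e-06 -0.0004447673559433424
button [0.57144822 0.07948096 0.082     ] rel tcp strip axes 0.05887497400017986 -0.00016888511984481917
tipfront [0.52203157 0.09204567 0.08267141] rel tcp strip axes 0.007886297000220272 -0.0003481266413015259
slot_end [0.51068539 0.09484318 0.045     ] rel tcp strip axes -0.0037989958972872656 -0.00047388086453704583
slot_in [0.54316625 0.0865856  0.045     ] rel tcp strip axes 0.029714884679818296 -0.0003550809300536298
edge [0.50641454 0.09592896 0.045     ] rel tcp strip axes -0.008205669154674362 -0.0004895016307763673
```

```bash
python3 -m inch '[[0,0,0.008,0,0],[0,0,0.008,0,0],[0,0,0.006,0,0],[0,0,0,0,0],[0,0,0,0,0]]'; python3 -m inch '[[0,0,0.002,0,0],[0,0,0.001,0,0],[0,0,0,0,0]]';python3 -m inch '[[0,0,0.001,0,0],[0,0,0.001,0,0],[0,0,0,0,0]]'
```

```text
time_s: 7.02
tcp_pos: [0.514, 0.0943, 0.2326]
eef_rot: [0.0, 0.992, -0.125, 0.0]
wrist_force: [0.3, -0.0, 0.3]
finger_gap: 0.001
time_s: 7.4
tcp_pos: [0.5138, 0.0943, 0.2296]
eef_rot: [0.0, 0.992, -0.125, -0.0]
wrist_force: [0.6, -0.3, -0.2]
finger_gap: 0.001
time_s: 7.78
tcp_pos: [0.5138, 0.0943, 0.2276]
eef_rot: [0.0, 0.992, -0.125, -0.0]
wrist_force: [1.3, -0.2, -0.1]
finger_gap: -0.002
```

```bash
for i in 1; do python3 -m inch '[[0,0,0.001,0,0],[0,0,0.001,0,0],[0,0,0,0,0]]'; python3 -m inch '[[0,0,0.001,0,0],[0,0,0,0,0]]'; python3 -m inch '[[0,0,0.001,0,0],[0,0,0,0,0]]'; done
```

```text
time_s: 8.15
tcp_pos: [0.5137, 0.0943, 0.2258]
eef_rot: [-0.0, 0.992, -0.125, -0.0]
wrist_force: [-1.1, -0.0, 1.7]
finger_gap: 0.003
time_s: 8.4
tcp_pos: [0.5134, 0.0944, 0.2246]
eef_rot: [-0.0, 0.992, -0.125, -0.001]
wrist_force: [-2.2, 0.7, 3.8]
finger_gap: 0.002
time_s: 8.65
tcp_pos: [0.5137, 0.0943, 0.2235]
eef_rot: [0.0, 0.992, -0.125, -0.0]
wrist_force: [-1.9, 0.1, 1.1]
finger_gap: 0.002
```

```bash
python3 -m inch '[[0,0,0.001,0,0],[0,0,0,0,0]]'; python3 -m inch '[[0,0,0.0006,0,0],[0,0,0,0,0]]'; python3 -m inch '[[0,0,0.0005,0,0],[0,0,0,0,0]]'; python3 - <<'E'
from plant import ctrl,cams
import cv2
d=cams.capture("side");im=d["image"][:,:,::-1]
cv2.imwrite("pics/side3.png",cv2.resize(im[140:260,180:300],None,fx=5,fy=5,interpolation=cv2.INTER_CUBIC))
E
```

```text
time_s: 8.9
tcp_pos: [0.5139, 0.0942, 0.2225]
eef_rot: [0.0, 0.992, -0.125, 0.0]
wrist_force: [-1.3, -0.1, 0.8]
finger_gap: 0.0
time_s: 9.15
tcp_pos: [0.514, 0.0942, 0.222]
eef_rot: [0.0, 0.992, -0.125, 0.0]
wrist_force: [-1.8, 0.6, 2.2]
finger_gap: 0.001
time_s: 9.4
tcp_pos: [0.5139, 0.0943, 0.2215]
eef_rot: [0.0, 0.992, -0.125, 0.0]
wrist_force: [-2.1, 0.7, 2.1]
finger_gap: 0.001
```

View pics/side3.png

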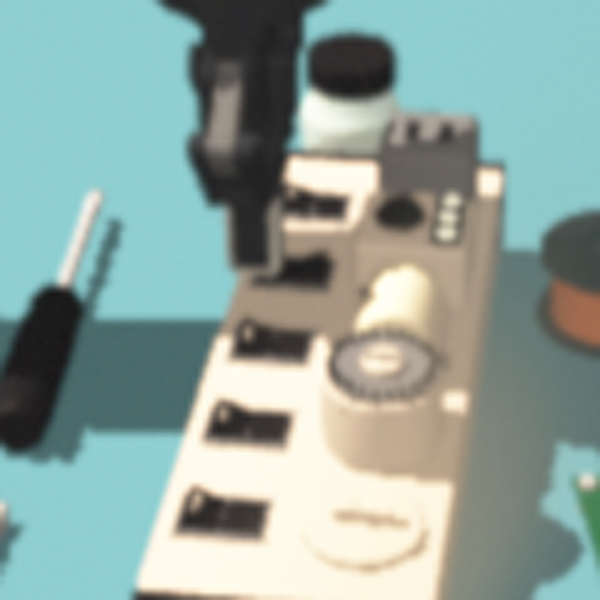

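The finger is on rocker 2, at (285,270) in the zoom, and its inner half is rising. I'll keep going until it bottoms out.

```bash
python3 -m inch '[[0,0,0.0005,0,0],[0,0,0,0,0]]'; python3 -m inch '[[0,0,0.0005,0,0],[0,0,0,0,0]]'; python3 -m inch '[[0,0,0.0005,0,0],[0,0,0,0,0]]'
```

```text
time_s: 9.7
tcp_pos: [0.5138, 0.0943, 0.2213]
eef_rot: [0.0, 0.992, -0.125, 0.0]
wrist_force: [-1.4, 0.1, 5.4]
finger_gap: -0.002
time_s: 9.95
tcp_pos: [0.5138, 0.0943, 0.2213]
eef_rot: [0.0, 0.992, -0.125, 0.0]
wrist_force: [-4.4, -0.6, 7.9]
finger_gap: -0.001
time_s: 10.2
tcp_pos: [0.5138, 0.0943, 0.2212]
eef_rot: [0.0, 0.992, -0.125, 0.0]
wrist_force: [-4.1, 0.0, 11.7]
finger_gap: 0.002
```

```bash
python3 -m inch '[[0,0,-0.01,0,0],[0,0,-0.03,0,0],[0,0,-0.03,0,0],[0.02,0,0,0,0],[0.02,0,0,0,0],[0.02,0,0,0,0],[0,0,0,0,0],[0,0,0,0,0]]'
python3 - <<'E'
from plant import ctrl,cams,landmark_of
from h import *
import cv2
s=ctrl.sense();print(s["tcp_pos"],s["wrist_force"])
for c in ["wrist","side"]:
    d=cams.capture(c);im=d["image"][:,:,::-1].copy()
    if c=="wrist": cv2.imwrite("pics/wrist4.png",cv2.resize(im,None,fx=1.5,fy=1.5,interpolation=cv2.INTER_CUBIC))
    else: cv2.imwrite("pics/side4.png",cv2.resize(im[120:260,180:320],None,fx=4,fy=4,interpolation=cv2.INTER_CUBIC))
    p=s["tcp_pos"]; print(c,proj(d,[p-[0,0,.1734],[.5718,.0795,.082]]),landmark_of(c,"test_button_top"))
E
```

```text
time_s: 11.2
tcp_pos: [0.5714, 0.0795, 0.2898]
eef_rot: [0.0, 0.992, -0.125, -0.001]
wrist_force: [-0.7, 0.0, -0.1]
finger_gap: 0.002
[0.57141309 0.07951764 0.28981398] [-0.66764012  0.01624423 -0.06517378]
wrist [[254.98344245 244.65380025]
 [254.88186586 220.84025064]] [{'at': [255.3, 224.7], 'conf': 0.8}]
side [[259.63688699 165.22663792]
 [259.79770694 180.23934809]] [{'at': [310.1, 154.1], 'conf': 0.54}, {'at': [369.3, 211.9], 'conf': 0.54}, {'at': [262.5, 179.5], 'conf': 0.49}, {'at': [139.9, 172.6], 'conf': 0.43}]
```

View pics/wrist4.png

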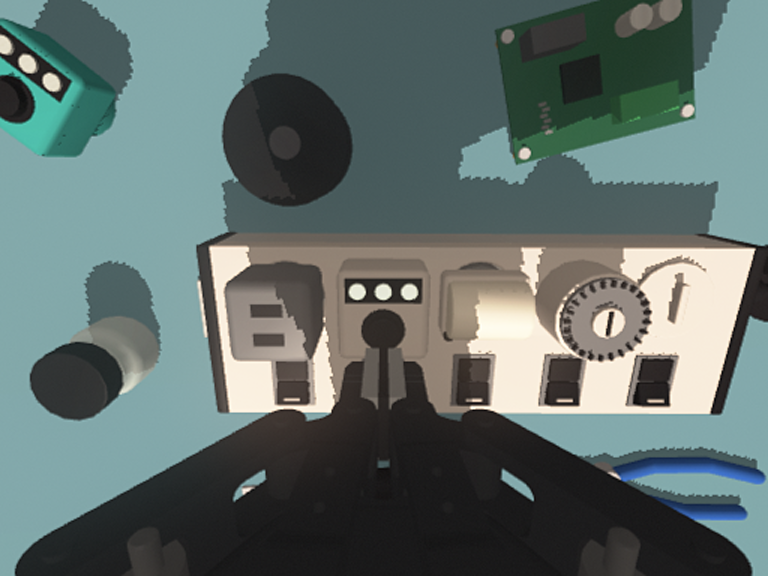

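View pics/side4.png

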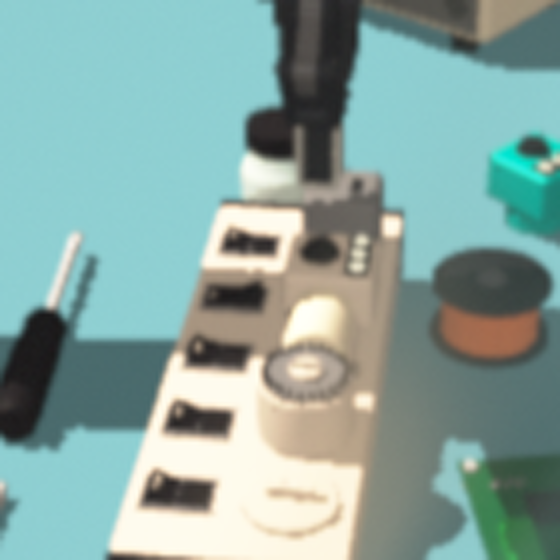

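The side view shows rocker 2's ON half down and its inner end up, near (255,293). The finger is over the button at (384,330) in the wrist view, with columns matching. I'll go down onto it.

```bash
python3 -m inch '[[0,0,0.012,0,0],[0,0,0.01,0,0],[0,0,0.008,0,0],[0,0,0,0,0],[0,0,0,0,0]]'; python3 -m inch '[[0,0,0.001,0,0],[0,0,0.001,0,0],[0,0,0,0,0]]';python3 -m inch '[[0,0,0.001,0,0],[0,0,0.001,0,0],[0,0,0,0,0]]';python3 -m inch '[[0,0,0.001,0,0],[0,0,0,0,0]]'
```

```text
time_s: 12.02
tcp_pos: [0.5722, 0.0794, 0.2601]
eef_rot: [0.0, 0.992, -0.125, 0.0]
wrist_force: [0.6, 0.4, 0.7]
finger_gap: -0.003
time_s: 12.4
tcp_pos: [0.572, 0.0794, 0.2581]
eef_rot: [0.0, 0.992, -0.125, 0.0]
wrist_force: [0.2, -0.8, -0.6]
finger_gap: 0.003
time_s: 12.78
tcp_pos: [0.572, 0.0794, 0.256]
eef_rot: [0.0, 0.992, -0.125, -0.0]
wrist_force: [-0.7, 0.4, -0.1]
finger_gap: -0.002
time_s: 13.02
tcp_pos: [0.5721, 0.0794, 0.2552]
eef_rot: [0.0, 0.992, -0.125, 0.0]
wrist_force: [-0.3, 0.7, 1.7]
finger_gap: -0.0
```

Contact came at TCP z of about 0.2553, as predicted.

```bash
python3 -m inch '[[0,0,0.001,0,0],[0,0,0.001,0,0],[0,0,0,0,0]]';python3 -m inch '[[0,0,0.001,0,0],[0,0,0,0,0]]';python3 -m inch '[[0,0,0.0005,0,0],[0,0,0,0,0]]';python3 -m inch '[[0,0,0.0005,0,0],[0,0,0,0,0]]'
```

```text
time_s: 13.4
tcp_pos: [0.572, 0.0794, 0.2532]
eef_rot: [0.0, 0.992, -0.125, 0.0]
wrist_force: [-1.6, -0.4, 2.9]
finger_gap: 0.002
time_s: 13.65
tcp_pos: [0.5721, 0.0794, 0.2521]
eef_rot: [0.0, 0.992, -0.125, 0.0]
wrist_force: [0.1, 0.2, 3.1]
finger_gap: 0.004
time_s: 13.9
tcp_pos: [0.5721, 0.0794, 0.2516]
eef_rot: [0.0, 0.992, -0.125, 0.0]
wrist_force: [-0.3, 0.9, 4.3]
finger_gap: -0.002
time_s: 14.15
tcp_pos: [0.572, 0.0794, 0.2515]
eef_rot: [0.0, 0.992, -0.125, 0.0]
wrist_force: [-0.8, -0.5, 4.6]
finger_gap: -0.001
```

The button has bottomed at 4 mm of travel. I'll hold it for about a second and then release.

```bash
python3 -m inch '[[0,0,0.0004,0,0],[0,0,0,0,0],[0,0,0,0,0],[0,0,0,0,0],[0,0,0,0,0],[0,0,0,0,0],[0,0,0,0,0],[0,0,0,0,0]]'; python3 -m inch '[[0,0,-0.002,0,0],[0,0,-0.003,0,0],[0,0,-0.005,0,0],[0,0,-0.03,0,0],[0,0,-0.05,0,0],[0,0,-0.05,0,0],[0,0,-0.02,0,0],[-0.05,0,0,0,0],[-0.05,0,0,0,0],[0,0,0,0,0],[0,0,0,0,0]]'
python3 - <<'E'
from plant import ctrl,cams
from h import *
import cv2
s=ctrl.sense();print(s["tcp_pos"],s["wrist_force"])
for c in ["wrist","side"]:
    d=cams.capture(c);im=d["image"][:,:,::-1].copy()
    if c=="wrist": cv2.imwrite("pics/wrist5.png",cv2.resize(im,None,fx=1.5,fy=1.5,interpolation=cv2.INTER_CUBIC))
    else: cv2.imwrite("pics/side5.png",cv2.resize(im[120:320,120:390],None,fx=2.9,fy=2.9,interpolation=cv2.INTER_CUBIC))
E
```

```text
time_s: 15.15
tcp_pos: [0.572, 0.0794, 0.2514]
eef_rot: [0.0, 0.992, -0.125, 0.0]
wrist_force: [-1.5, -0.6, 6.8]
finger_gap: 0.001
time_s: 16.52
tcp_pos: [0.4755, 0.1042, 0.411]
eef_rot: [0.0, 0.992, -0.125, 0.001]
wrist_force: [0.0, -0.1, -0.2]
finger_gap: -0.002
[0.47546406 0.10421015 0.41098822] [ 0.01228276 -0.11489633 -0.22657688]
```

View pics/wrist5.png

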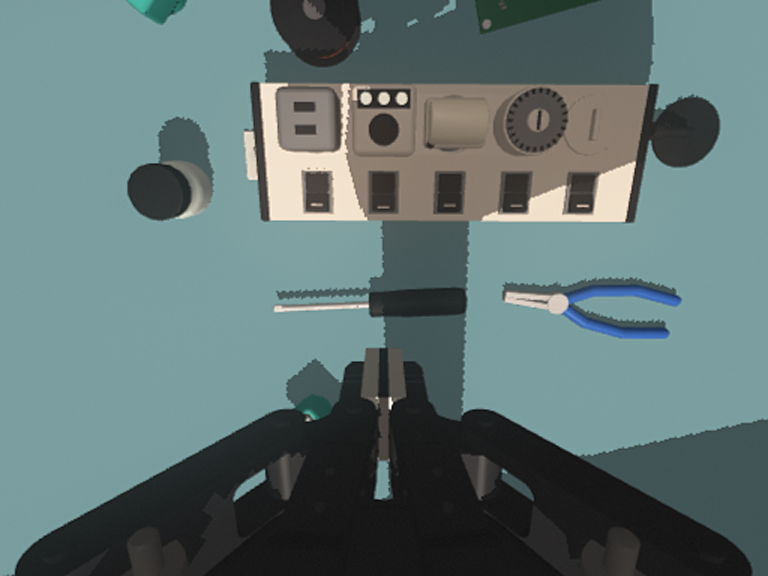

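View pics/side5.png

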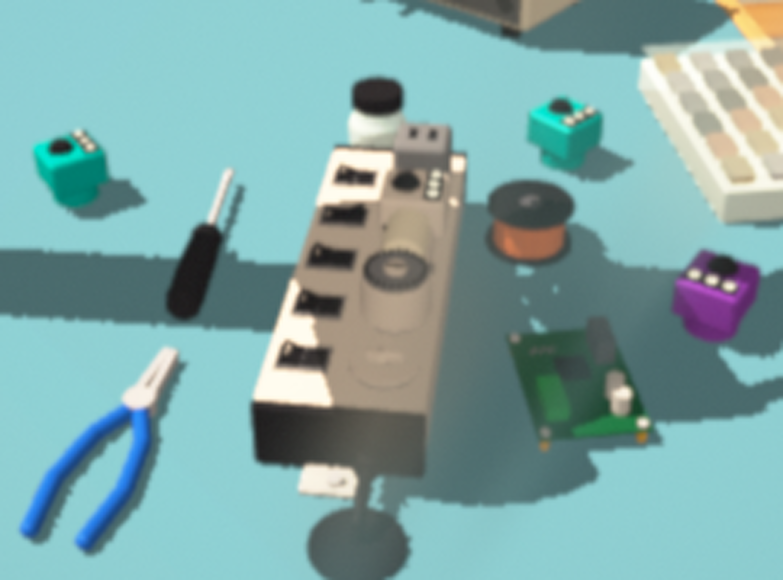

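Rocker 2, at (343,213) in the side view, now slopes the opposite way to the other four. The button at (405,180) stands proud, and the tester, its neighbours and the loose things look unmoved. I'm handing in.

```bash
python3 -c "
from plant import close_job
print(close_job())"
```

```text
the job is handed in; nothing more can be done
None
```

I switched on the tester's socket (socket 2) and pressed its button for about a second. The arm then moved clear, and I handed the job in at about 16.6 s of the 42 s allowed.

- **Rocker 2:** I pressed its ON half with the shut fingertips until it stopped. The fingertips were then about 48 mm above the bench, which is the height given for fully on. The wrist force read about 12 N upward at the stop.
- **Button:** it bottomed after about 4 mm, and I held it there at about 5–7 N before letting it come up.
- **Last pictures:** rocker 2 slopes the opposite way to the other four, which look off. The button stands proud again. The tester, the other plugged-in things and the things on the bench look unmoved. The wrist force was near zero and nothing was touching the robot.
- **Disagreements:** the first strip pose, from the scene and side cameras, was about 3 mm off the wrist camera's. I used the wrist one, and the touch heights fitted. The networks also kept marking the purple and turquoise look-alikes as the tester, which I ruled out from the pictures.
- **Not measured:** I judged the rocker angles and the lack of movement by eye, from the pictures and the touch heights.

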